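# Rack the calibration weights by size

## Robot

A 6-joint arm with a two-finger parallel gripper is mounted at the origin on a cart in front of the work surface, level with it; the furniture and walls round the work are solid. World frame = base frame: x ahead of the robot, y to its left, z up, the work surface at z = 0. Lengths are in m, angles in rad, forces in N, time in s.
With the tool pointing down it reaches from about 0.325 to 0.875 m from the base axis. Payload 4.4 kg.
Tool frame: the origin (TCP) lies at the centre of the arm's flange, where the gripper is bolted on; the fingertips stand 173 mm ahead of it and the grasp point (between the pads) lies 155 mm ahead of it (arm.tips_ahead is the distance from the TCP to the fingertips, in m); z points along the fingers, y is the line along which they close (so a half turn about z gives the same grasp; the last joint's range is limited). The gripper opens to 85 mm and grips with 20 to 120 N. Pads are 22 mm wide; open, the fingers measure 114 mm over their backs; the gripper's body (76 mm by 85 mm) begins 54 mm behind the grasp point. The pads swing forward as they close: fully open they stand 13 mm farther back than shut.
Start: joints at [-1.28, 0.207, 1.542, -0, 1.393, -0.15], TCP at [0.245, -0.52, 0.405] pointing down, gripper open.
Joint ranges: [-2.73, 2.73], [-0.86, 2.22], [0.23, 2.46], [-1.11, 4.25], [0.08, 2.63], [-2.82, 2.82]. Speed limits (rad/s): [2.79, 2.79, 3.14, 3.14, 3.14, 3.14].

## Interface

Orientations are given as a unit quaternion [w, x, y, z].
In Python, from workcell import arm, optics gives the robot as it stands.
- The arm moves only by the shell command python3 -m handwheel 'ROWS' [OPENING] [FORCE]. ROWS is JSON, a list that holds one entry, the list of rows, each a list of 4 numbers: the shift along the tool's x, y, z in mm, then the turn about the tool's z in rad. A call has 1 to 12 rows; each row is the pose to reach, as a shift and turn from the pose commanded when the call began, along the tool's axes at that moment; what a row does not reach only later rows make up. A row lasts 1/8 s, in which the tool goes at most 62.5 mm and 10.7 degrees, less where a joint would pass 70% of its speed; a pose out of reach is approached as far as the arm can. A call with a gripper value outside its range is refused whole. OPENING is the opening, from 0 (shut) to 1 (fully open), set as the call begins (- or left out, the last holds). The fingers move at their own pace and stop on an object; FORCE is the grip in N (left out, the last holds). Time passes only in rows, so rows that repeat a pose let the fingers close. It gives the time, the measured TCP pose, the force, the opening and the grip force at its end, in the units of the state.
- arm.get_obs(): the state, without advancing time (a new reading comes with each control period).
- optics.read_camera(name): name is "scene" or "top"; returns the picture (420x560x3 uint8, red, green, blue); there is no depth.
- optics.calibration(name): a dict with "mtx" (3x3 intrinsics, pixels), "k1" (the pictures are not rectified: a ray, as slopes to the right and down, at radius r is drawn at 1 + k1 r^2 times it, then the intrinsics apply), "camera_from_world" (4x4, takes a point from world to camera coordinates). Camera axes: x right, y up, looking along -z (the intrinsics and any distortion apply to the point x, -y, -z); pixel columns grow to the right and rows downward; lengths in m; the calibration is good to about 2 mm. A picture is of the moment at which its call begins. calibration takes no time and is no camera call.
- arm.close_job(): hands the job in; it is judged then, once.
The state is a dict: "time_s": time; "qpos": joint angles; "dq": joint speeds; "effort": joint torques, N m; "position": TCP position; "ee_rot": TCP orientation; "force": force on the tool from outside, world axes, zero at the start; "torque": the same for the moment, N m; "finger_gap": opening from 0.0 (shut) to 1.0 (fully open); "grasp_force": force on a finger pad.
Only numpy, scipy, OpenCV 4.12 (cv2) and the standard library are available. Lean on these libraries where they do the work, as an engineer would, in place of code of your own. Each camera call takes 0.05 s, during which the arm holds its last target. There are 200 camera calls.

## Task

Put the four brass calibration weights back on their rack in order of size, one standing upright in the middle of each dark mark: the largest next to the red end, then ever smaller, with the smallest next to the black end. Set each one down gently, never dropping it, and leave the blue jar and the dropper bottle standing where they are.

Things in the scene. Friction and masses are not known exactly. Their poses are not given: they have to be found in the camera images.
- weight_xl: The largest brass calibration weight, a round body with a narrower round knob on top, standing upright; 48 mm in diameter, 60 mm tall, straight body side up to 34 mm, knob 30 mm across, about 0.6 kg. Origin: centre of the underside, z up.
- weight_l: The second largest brass calibration weight, a round body with a narrower round knob on top, standing upright; 40 mm in diameter, 50 mm tall, straight body side up to 29 mm, knob 25 mm across, about 0.35 kg. Origin: centre of the underside, z up.
- weight_m: The third largest brass calibration weight, a round body with a narrower round knob on top, standing upright; 33 mm in diameter, 42 mm tall, straight body side up to about 22 mm, knob 19 mm across, about 0.2 kg. Origin: centre of the underside, z up.
- weight_s: The smallest brass calibration weight, a round body with a narrower round knob on top, standing upright; 21 mm in diameter, 27 mm tall, straight body side up to about 14 mm, about 0.05 kg. Origin: centre of the underside, z up.
- rack: The weight rack, fixed to the bench: a flat aluminium bar 244 mm (its x, along the row) by 70 mm (its y), 10 mm thick, with four flat dark round marks 53 mm across in a row along its middle line. Origin: centre of the underside; the marks are centred at y = 0, x = -90, -30, 30 and 90 mm in its frame, their surface 10 mm above the origin.
- red_cheek: The red cheek, fixed at one end of the rack's row (a black cheek is fixed at the other end; which end is red changes): a bar 18 x 74 mm, 18 mm high, centred 131 mm from the rack's origin along the rack's x or -x. Origin: centre of the underside.
- shelf_corner (a point): Nearest corner of the fixed shelf board that hangs over the back of the bench, underside 320 mm up; from this point its front edge runs to world x = 0.849, y = 0.772 m and its side to x = 0.843, y = -0.330 m. Keep the wrist clear of it. Goods on a storage rack up to 0.6 m high also stand left of and behind the robot's base (x below 0.01, y above 0.19 m).
- blue_jar: A bystander, not to be moved: small screw-lid jar with a blue body and a tan lid, 48 mm in diameter, 56 mm tall, loose, standing beside the weights. Origin: centre of the underside.
- dropper: A bystander, not to be moved: amber dropper bottle with a black pointed cap, 39 mm in diameter, 100 mm tall, loose, standing among the weights. Origin: centre of the underside.
Mind the look-alikes: they are no part of the job. Leave any green or orange look-alike of the weight_l alone. What is shaped like the weight_m but turquoise is not meant.

How it is judged:
At the end, for the whole second after the job is handed in: From the red end to the black end of the rack the weights stand largest, second largest, third largest, smallest, one on each mark: each within 12 mm of its mark's centre along the row and across it, its underside within 4 mm of the mark's surface, upright within 0.1 rad, and at rest (y of weight_xl in the frame of rack between -0.012 and 0.012 m and z of weight_xl in the frame of rack between 0.006 and 0.014 m and angle between each of weight_xl, weight_l, weight_m, weight_s's own z axis and vertical below 0.1 rad and linear speed of each of weight_xl, weight_l, weight_m, weight_s below 0.02 m/s and angular speed of each of weight_xl, weight_l, weight_m, weight_s below 0.3 rad/s and y of weight_l in the frame of rack between -0.012 and 0.012 m and z of weight_l in the frame of rack between 0.006 and 0.014 m and y of weight_m in the frame of rack between -0.012 and 0.012 m and z of weight_m in the frame of rack between 0.006 and 0.014 m and y of weight_s in the frame of rack between -0.012 and 0.012 m and z of weight_s in the frame of rack between 0.006 and 0.014 m and ((x of red_cheek in the frame of rack above 0 m and x of weight_xl in the frame of rack between 0.078 and 0.102 m and x of weight_l in the frame of rack between 0.018 and 0.042 m and x of weight_m in the frame of rack between -0.042 and -0.018 m and x of weight_s in the frame of rack between -0.102 and -0.078 m) or (x of red_cheek in the frame of rack below 0 m and x of weight_xl in the frame of rack between -0.102 and -0.078 m and x of weight_l in the frame of rack between -0.042 and -0.018 m and x of weight_m in the frame of rack between 0.018 and 0.042 m and x of weight_s in the frame of rack between 0.078 and 0.102 m))); the robot touches nothing.
It fails at once if the blue jar was shifted by more than 25 mm or tipped by more than 0.4 rad (distance of blue_jar from where it was at the start of the episode above 0.025 m or angle between blue_jar's own z axis and vertical above 0.4 rad).
It fails at once if the dropper bottle was shifted by more than 25 mm or tipped by more than 0.4 rad (distance of dropper from where it was at the start of the episode above 0.025 m or angle between dropper's own z axis and vertical above 0.4 rad).
It fails at once if a weight was dropped (fell from more than about 12 mm) or flung out of the fingers ((contact force between the fingers and weight_xl below 0.2 N and linear speed of weight_xl above 0.5 m/s) or (contact force between the fingers and weight_l below 0.2 N and linear speed of weight_l above 0.5 m/s) or (contact force between the fingers and weight_m below 0.2 N and linear speed of weight_m above 0.5 m/s) or (contact force between the fingers and weight_s below 0.2 N and linear speed of weight_s above 0.5 m/s)).
It also fails if it takes over 117 s, if anything falls off the work surface, if the arm or the gripper's body presses on something with over 40 N, if the wrist force passes 120 N, or if a joint passes its speed limit or range.

## Working session

There is one attempt and no reset: what is moved stays moved. The work goes in short steps, Python scripts to look and compute and a shell command to move; the robot and the scene stay as the last step left them, time stands still between calls to the robot, and variables do not carry over. Pictures are saved under pics/ and viewed, at most 14 in all, crops included, and the job is handed in when it is done.

```bash
mkdir -p pics; ls
python3 - <<'E'
from workcell import arm, optics
import cv2
for n in ("scene","top"):
    im=optics.read_camera(n); cv2.imwrite(f"pics/{n}0.png",im[:,:,::-1])
    c=optics.calibration(n); print(n,c)
o=arm.get_obs(); print(o)
E
```

```text
pics
scene {'mtx': array([[515.29750638,   0.        , 283.90462374],
       [  0.        , 515.29750638, 204.91542823],
       [  0.        ,   0.        ,   1.        ]]), 'k1': -0.1874074913142107, 'camera_from_world': array([[-0.8998022 , -0.43613631,  0.01187959,  0.36675665],
       [ 0.21758267, -0.42496603,  0.87867039, -0.33543975],
       [-0.37817164,  0.79321434,  0.47728107, -0.94594593],
       [ 0.        ,  0.        ,  0.        ,  1.        ]])}
top {'mtx': array([[487.24182574,   0.        , 281.57015466],
       [  0.        , 487.24182574, 214.69435006],
       [  0.        ,   0.        ,   1.        ]]), 'k1': -0.09842425469093366, 'camera_from_world': array([[-0.01658313, -0.99951772, -0.02625492, -0.1009608 ],
       [ 0.99600455, -0.01881793,  0.08729736, -0.45888704],
       [-0.08774932, -0.02470235,  0.99583626, -1.39365217],
       [ 0.        ,  0.        ,  0.        ,  1.        ]])}
{'time_s': 0.1, 'qpos': array([-1.28050987e+00,  2.07354995e-01,  1.54283061e+00, -3.62580620e-05,
        1.39350732e+00, -1.50521300e-01]), 'dq': array([ 0.00039227, -0.00272611, -0.00153753, -0.00243135,  0.00133915,
       -0.00064765]), 'effort': array([-5.75048598e-04, -3.84090972e+01, -2.92547572e+01, -2.19013727e-04,
        4.86094505e-03, -7.70644050e-06]), 'position': array([ 0.24521271, -0.51972287,  0.40362076]), 'ee_rot': array([-1.04633037e-03,  9.75807990e-01,  2.18626769e-01, -9.11246816e-05]), 'force': array([ 0.07273924, -0.32311639, -0.18443149]), 'torque': array([-0.04690754,  0.00674966,  0.06427309]), 'grasp_force': 0.0, 'finger_gap': 1.0037262294445424}
```

View pics/scene0.png

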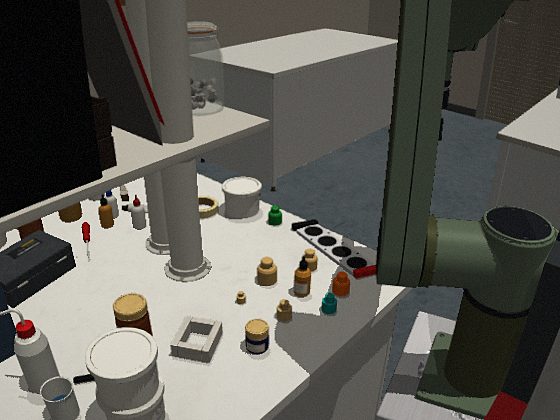

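View pics/top0.png

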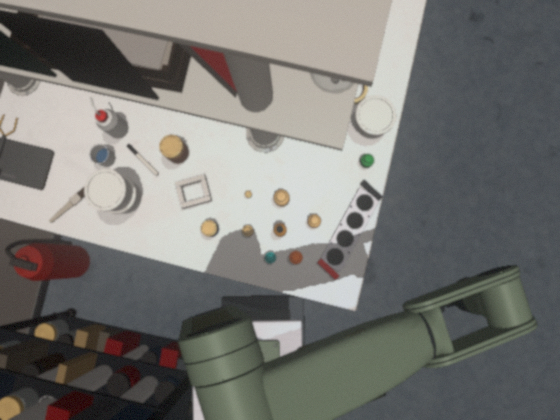

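The scene view shows brass pieces near (267,270), (310,259), (285,309) and (240,297). The dropper is at (302,278), the jar at (257,336), and the green, orange and turquoise look-alikes at (275,214), (341,283) and (329,302). The rack's red cheek is at (367,271). In the top view the same items lie around columns 200–390 and rows 150–280, so I'll enlarge both.

Run:
```python
import cv2
t=cv2.imread("pics/top0.png")[150:285,190:390]; cv2.imwrite("pics/topc.png",cv2.resize(t,None,fx=4,fy=4,interpolation=cv2.INTER_CUBIC))
t=cv2.imread("pics/scene0.png")[200:360,220:400]; cv2.imwrite("pics/scenec.png",cv2.resize(t,None,fx=3.75,fy=3.75,interpolation=cv2.INTER_CUBIC))
```

```text
(no output)
```

View pics/topc.png

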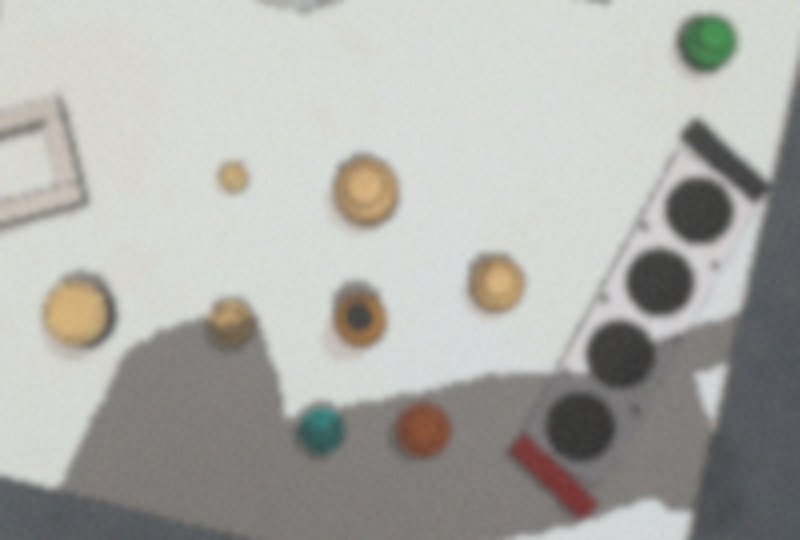

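View pics/scenec.png

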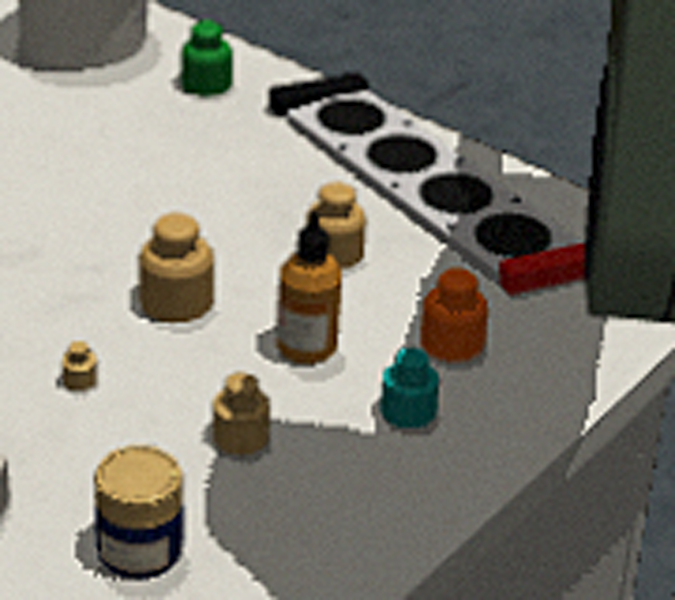

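In the crops, the brass candidates in the top view are:
- XL at (366,190)
- L at (497,283)
- M at (231,323), partly in shadow
- S at (233,177)

The green (707,42), orange (423,430) and turquoise (321,430) pieces are the look-alikes. The brass-tan lid at (77,312) is the jar, and the dropper is at (358,318). The marks are at (699,210), (660,282), (621,354) and (581,427), with red at the bottom end. Next I'll convert these to world positions and cross-check them with the scene camera.

```bash
cat > h.py <<'E'
import numpy as np, cv2, json
from workcell import arm, optics
def ray(n,uv):
    c=optics.calibration(n); K=np.array(c["mtx"]); T=np.array(c["camera_from_world"])
    p=cv2.undistortPoints(np.array([[uv]],float),K,np.array([c["k1"],0,0,0.]))[0,0]
    d=T[:3,:3].T@np.array([p[0],-p[1],-1]); o=-T[:3,:3].T@T[:3,3]; return o,d
def at(n,uv,z):
    o,d=ray(n,uv); return (o+d*(z-o[2])/d[2])[:2]
def proj(n,P):
    c=optics.calibration(n); K=np.array(c["mtx"]); T=np.array(c["camera_from_world"])
    q=(T[:3,:3]@np.array(P).T).T+T[:3,3]; x=q[:,0]/-q[:,2]; y=-q[:,1]/-q[:,2]; s=1+c["k1"]*(x*x+y*y)
    return np.c_[K[0,0]*x*s+K[0,2],K[1,1]*y*s+K[1,2]]
E
python3 - <<'E'
from h import *
t=lambda x,y:((x+.5)/4-.5+190,(y+.5)/4-.5+150)
s=lambda x,y:((x+.5)/3.75-.5+220,(y+.5)/3.75-.5+200)
T={'xl':(366,186,.06),'l':(495,281,.05),'m':(230,318,.042),'s':(233,176,.027),'jar':(77,312,.056),'drop':(359,316,.1),
'm1':(699,210,.01),'m2':(660,282,.01),'m3':(621,354,.01),'m4':(581,427,.01),'green':(708,38,.05),'turq':(321,428,.042),'orng':(423,428,.05)}
S={'xl':(177,226,.06),'l':(338,191,.05),'m':(242,381,.042),'s':(78,348,.027),'jar':(139,475,.056),'drop':(315,216,.1),
'm1':(351,117,.01),'m2':(402,154,.01),'m3':(456,193,.01),'m4':(513,236,.01),'green':(207,30,.05),'turq':(411,357,.042),'orng':(459,278,.05)}
for k in T: print(k,at('top',t(*T[k][:2]),T[k][2]).round(4),at('scene',s(*S[k][:2]),S[k][2]).round(4))
for k,B in {'xl':(366,190,.02),'l':(497,283,.02),'m':(231,323,.02)}.items(): print(k,'body',at('top',t(*B[:2]),B[2]).round(4))
E
```

```text
xl [ 0.506  -0.1097] [ 0.5042 -0.1069]
l [ 0.4379 -0.1996] [ 0.4364 -0.202 ]
m [ 0.4155 -0.0108] [ 0.412  -0.0093]
s [ 0.5195 -0.0126] [ 0.52   -0.0096]
jar [0.4209 0.0966] [0.4189 0.1004]
drop [ 0.4119 -0.1045] [ 0.4097 -0.1014]
m1 [ 0.4901 -0.3512] [ 0.4892 -0.3517]
m2 [ 0.4379 -0.3212] [ 0.4373 -0.3217]
m3 [ 0.3861 -0.2914] [ 0.3856 -0.292 ]
m4 [ 0.3339 -0.2611] [ 0.3335 -0.2605]
green [ 0.6093 -0.356 ] [ 0.609  -0.3563]
turq [ 0.3364 -0.0745] [ 0.334  -0.0725]
orng [ 0.3351 -0.1467] [ 0.3328 -0.1472]
xl body [ 0.5082 -0.1087]
l body [ 0.4387 -0.2022]
m body [ 0.4132 -0.0093]
```

Run:
```python
from h import *
for z in (.32,.34): print([at('top',p,z).round(3) for p in ((343,149),(373,82),(170,115),(0,80))], at('scene',(270,122),z).round(3))
R=np.array([[.866,-.5],[-.5,-.866]]) # rows tool x,y in world
tcp=arm.get_obs()["position"][:2]
P={'start':tcp,'xl':(.506,-.108),'m4':(.3337,-.2608),'l':(.4375,-.201),'m3':(.3858,-.2917),'m':(.4135,-.010),'m2':(.4376,-.3215),'s':(.520,-.011),'m1':(.4897,-.3514)}
k=list(P)
for a,b in zip(k,k[1:]): print(a,b,(R@(np.array(P[b])-P[a])*1000).round(1))
y=np.radians(25.25);R0=np.array([[np.cos(y),np.sin(y)],[np.sin(y),-np.cos(y)]]);print('start in old axes',(R0@(np.array(P['xl'])-tcp)*1000).round(1))
```

```text
[array([ 0.58 , -0.261]), array([ 0.739, -0.336]), array([0.671, 0.143]), array([0.78 , 0.578])] [ 0.596 -0.301]
[array([ 0.575, -0.259]), array([ 0.732, -0.333]), array([0.665, 0.137]), array([0.772, 0.565])] [ 0.57  -0.251]
start xl [  20.  -486.9]
xl m4 [-72.8 218.5]
m4 l [  60.  -103.7]
l m3 [  0.6 104.4]
m3 m [-116.9 -257.8]
m m2 [176.6 257.7]
m2 s [ -83.9 -310.1]
s m1 [144.  309.9]
start in old axes [ 411.5 -261.1]
```

The cameras agree to about 3 mm, and the mark pitch comes out at 60.1 mm. The shelf corner is near (0.58, -0.26). XL goes to mark m4, next to the red cheek. First I move above XL and turn so the fingers close across the row.

```bash
python3 -m handwheel '[[[30,-20,0,0.08],[80,-50,0,0.18],[125,-80,0,0.29],[170,-108,0,0.4],[215,-136,0,0.5],[260,-165,0,0.61],[305,-193,0,0.71],[350,-222,0,0.82],[390,-247,20,0.92],[411.5,-261,40,0.964],[411.5,-261,60,0.964],[411.5,-261,60,0.964]]]' 1 40
```

```text
time_s: 1.6
position: [0.5052, -0.1076, 0.3423]
ee_rot: [-0.0, 0.966, -0.258, -0.003]
force: [-0.2, -0.0, -0.7]
finger_gap: 0.998
grasp_force: 0.0
```

```bash
cat >> h.py <<'E'
def to(x,y,z=None):
    o=arm.get_obs(); w,a,b,c=o["ee_rot"]
    from scipy.spatial.transform import Rotation
    R=Rotation.from_quat([a,b,c,w]).as_matrix(); p=o["position"]
    d=np.array([x,y,p[2] if z is None else z])-p
    print("t",round(o["time_s"],2),"pos",p.round(4),"R",R.round(3).tolist(),"go mm",(R.T@d*1000).round(1))
E
python3 -c "
from h import *
to(.506,-.108,.2)"
```

```text
t 1.6 pos [ 0.5052 -0.1076  0.3423] R [[0.867, -0.499, -0.005], [-0.499, -0.867, 0.002], [-0.006, 0.001, -1.0]] go mm [  1.7  -0.2 142.3]
```

```bash
python3 -m handwheel '[[[0.5,0,30,0],[1,0,70,0],[1,0,110,0],[1,0,140,0],[1,0,158,0],[1,0,165,0],[1,0,165,0]]]' 1 60 && python3 -m handwheel '[[[0,0,0,0],[0,0,0,0],[0,0,0,0],[0,0,0,0],[0,0,0,0],[0,0,0,0]]]' 0 60
```

```text
time_s: 2.48
position: [0.5074, -0.1092, 0.1802]
ee_rot: [0.0, 0.966, -0.259, 0.0]
force: [0.6, 0.8, 0.7]
finger_gap: 1.003
grasp_force: 0.0
time_s: 3.22
position: [0.5076, -0.1093, 0.1811]
ee_rot: [0.0, 0.966, -0.258, 0.001]
force: [-0.6, -0.2, 6.8]
finger_gap: 0.54
grasp_force: 62.3
```

```bash
python3 -m handwheel '[[[0,0,-15,0],[0,0,-45,0],[0,0,-80,0],[0,0,-100,0],[0,0,-105,0],[0,0,-105,0]]]' && python3 -m handwheel '[[[-5,15,0,0],[-15,45,0,0],[-28,83,0,0],[-41,121,0,0],[-53,157,0,0],[-64,190,0,0],[-71,210,0,0],[-73.5,218,0,0],[-73.5,218,0,0],[-73.5,218,0,0]]]'; python3 -c "
from h import *
to(.3337,-.2608,.196)"
```

```text
time_s: 3.98
position: [0.5064, -0.1087, 0.2841]
ee_rot: [-0.0, 0.966, -0.259, -0.001]
force: [-0.5, 0.3, -4.9]
finger_gap: 0.54
grasp_force: 63.3
time_s: 5.22
position: [0.3346, -0.2606, 0.2844]
ee_rot: [-0.0, 0.966, -0.258, -0.0]
force: [0.6, -0.7, -5.1]
finger_gap: 0.538
grasp_force: 63.3
t 5.22 pos [ 0.3346 -0.2606  0.2844] R [[0.866, -0.499, -0.0], [-0.499, -0.866, 0.001], [-0.0, -0.001, -1.0]] go mm [-0.7  0.7 88.4]
```

```bash
python3 -m handwheel '[[[0,0.5,15,0],[0,0.5,40,0],[0,0.5,65,0],[0,0.5,80,0],[0,0.5,88,0],[0,0.5,91,0],[0,0.5,91,0]]]' && python3 -m handwheel '[[[0,0,1,0],[0,0,2,0],[0,0,2,0]]]'
```

```text
time_s: 6.1
position: [0.3345, -0.2618, 0.1941]
ee_rot: [0.0, 0.966, -0.259, 0.0]
force: [0.7, -0.5, -5.7]
finger_gap: 0.535
grasp_force: 63.3
time_s: 6.48
position: [0.3342, -0.2615, 0.1919]
ee_rot: [0.0, 0.966, -0.259, 0.0]
force: [-0.5, -0.0, -5.2]
finger_gap: 0.539
grasp_force: 63.3
```

```bash
python3 -m handwheel '[[[0,0,1,0],[0,0,1.5,0],[0,0,1.5,0]]]'; python3 -m handwheel '[[[0,0,0,0],[0,0,0,0],[0,0,0,0],[0,0,0,0]]]' 0.75; python3 -m handwheel '[[[0,0,-20,0],[0,0,-60,0],[0,0,-100,0],[0,0,-100,0]]]' 1
```

```text
time_s: 6.85
position: [0.3343, -0.2616, 0.1911]
ee_rot: [0.0, 0.966, -0.259, -0.0]
force: [-1.9, 3.0, 5.6]
finger_gap: 0.54
grasp_force: 64.6
time_s: 7.35
position: [0.3342, -0.2616, 0.1902]
ee_rot: [0.0, 0.966, -0.259, 0.0]
force: [1.0, 0.6, 0.5]
finger_gap: 0.751
grasp_force: 0.0
time_s: 7.85
position: [0.3353, -0.2628, 0.2936]
ee_rot: [0.002, 0.966, -0.259, 0.004]
force: [1.0, 0.1, -0.8]
finger_gap: 1.002
grasp_force: 0.0
```

```bash
python3 -m handwheel '[[[10,-17,0,0],[30,-52,0,0],[50,-88,0,0],[59,-104,0,0],[59,-104,20,0],[59,-104,55,0],[59,-104,90,0],[59,-104,108,0],[59,-104,114,0],[59,-104,114,0],[59,-104,114,0]]]' 1 50 && python3 -c "
from h import *
to(.4375,-.201)" && python3 -m handwheel '[[[0,0,0,0],[0,0,0,0],[0,0,0,0],[0,0,0,0],[0,0,0,0],[0,0,0,0]]]' 0 50
```

```text
time_s: 9.22
position: [0.4376, -0.2013, 0.177]
ee_rot: [0.0, 0.966, -0.259, 0.001]
force: [0.3, 0.9, 1.0]
finger_gap: 1.002
grasp_force: 0.0
t 9.22 pos [ 0.4376 -0.2013  0.177 ] R [[0.866, -0.5, 0.001], [-0.5, -0.866, -0.001], [0.002, 0.0, -1.0]] go mm [-0.3 -0.2 -0. ]
time_s: 9.98
position: [0.4374, -0.2011, 0.1769]
ee_rot: [0.0, 0.966, -0.258, 0.0]
force: [-2.3, 0.0, 5.4]
finger_gap: 0.447
grasp_force: 50.2
```

```bash
python3 -m handwheel '[[[0,0,-15,0],[0,0,-45,0],[0,0,-75,0],[0,0,-90,0],[0,10,-90,0],[0,35,-90,0],[0.5,65,-90,0],[0.5,93,-90,0],[0.5,104,-90,0],[0.5,104,-90,0],[0.5,104,-90,0]]]' && python3 -m handwheel '[[[0,0,15,0],[0,0,40,0],[0,0,60,0],[0,0,72,0],[0,0,77,0],[0,0,77,0]]]'; python3 -c "
from h import *
to(.3858,-.2917,.1869)"
```

```text
time_s: 11.35
position: [0.3857, -0.2905, 0.2657]
ee_rot: [-0.001, 0.966, -0.258, -0.0]
force: [0.4, -0.5, -2.9]
finger_gap: 0.451
grasp_force: 51.1
time_s: 12.1
position: [0.3858, -0.2911, 0.1891]
ee_rot: [-0.0, 0.966, -0.259, -0.0]
force: [0.2, 0.8, -2.6]
finger_gap: 0.449
grasp_force: 51.1
t 12.1 pos [ 0.3858 -0.2911  0.1891] R [[0.866, -0.499, -0.0], [-0.499, -0.866, 0.0], [-0.0, -0.0, -1.0]] go mm [0.3 0.5 2.2]
```

```bash
python3 -m handwheel '[[[0,0.5,1,0],[0,0.5,2,0],[0,0.5,2.5,0],[0,0.5,2.5,0]]]'; python3 -m handwheel '[[[0,0,0,0],[0,0,0,0],[0,0,0,0],[0,0,0,0]]]' 0.7; python3 -m handwheel '[[[0,0,-20,0],[0,0,-60,0],[0,0,-110,0],[0,0,-130,0],[0,0,-130,0]]]' 1; python3 -c "
from h import *
to(.4135,-.010)"
```

```text
time_s: 12.6
position: [0.3855, -0.2918, 0.187]
ee_rot: [0.0, 0.966, -0.259, 0.0]
force: [0.1, 0.2, -1.5]
finger_gap: 0.447
grasp_force: 51.3
time_s: 13.1
position: [0.3855, -0.2917, 0.1868]
ee_rot: [0.0, 0.966, -0.259, 0.0]
force: [0.1, -0.6, -0.1]
finger_gap: 0.699
grasp_force: 0.0
time_s: 13.72
position: [0.386, -0.2922, 0.3187]
ee_rot: [0.001, 0.966, -0.259, 0.002]
force: [0.1, 0.6, 0.4]
finger_gap: 1.002
grasp_force: 0.0
t 13.72 pos [ 0.386  -0.2922  0.3187] R [[0.866, -0.5, 0.003], [-0.5, -0.866, -0.004], [0.005, 0.002, -1.0]] go mm [-117.2 -258.2   -1. ]
```

```bash
python3 -m handwheel '[[[-9,-20,0,0],[-27,-60,0,0],[-50,-110,0,0],[-73,-160,0,0],[-95,-210,0,0],[-110,-243,0,0],[-117,-258,0,0],[-117,-258,0,0]]]' 1 40; python3 -c "
from h import *
to(.4135,-.010,.175)
cv2.imwrite('pics/top1.png',cv2.resize(optics.read_camera('top')[150:285,190:390,::-1],None,fx=4,fy=4,interpolation=cv2.INTER_CUBIC))"
```

```text
time_s: 14.72
position: [0.4117, -0.0078, 0.3149]
ee_rot: [-0.0, 0.966, -0.257, -0.002]
force: [-0.9, 0.4, -0.1]
finger_gap: 1.0
grasp_force: 0.0
t 14.72 pos [ 0.4117 -0.0078  0.3149] R [[0.868, -0.497, -0.004], [-0.497, -0.868, 0.001], [-0.004, 0.001, -1.0]] go mm [  3.2   0.8 139.8]
```

View pics/top1.png

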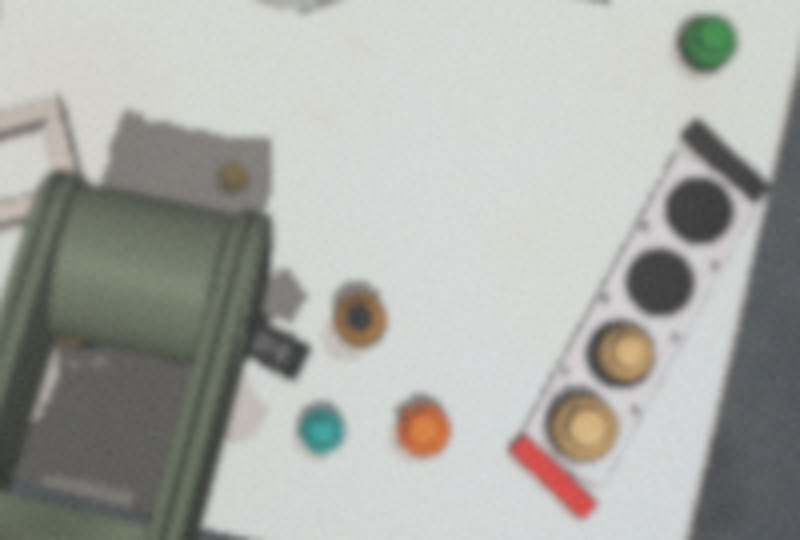

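XL at (582,427) and L at (623,353) stand upright on the marks next to the red end. The dropper at (358,318) hasn't moved. I continue with M.

```bash
python3 -m handwheel '[[[0,0,30,0],[0,0,70,0],[0,0,105,0],[0,0,130,0],[0,0,139,0],[0,0,140,0],[0,0,140,0]]]' 1 40; python3 -c "
from h import *
to(.4135,-.010,.175)"
```

```text
time_s: 15.65
position: [0.4136, -0.01, 0.1775]
ee_rot: [-0.0, 0.966, -0.259, 0.001]
force: [-0.4, 0.5, 0.3]
finger_gap: 0.997
grasp_force: 0.0
t 15.65 pos [ 0.4136 -0.01    0.1775] R [[0.866, -0.5, 0.002], [-0.5, -0.866, -0.0], [0.002, -0.001, -1.0]] go mm [-0.1  0.   2.5]
```

```bash
python3 -m handwheel '[[[0,0,2,0],[0,0,2,0],[0,0,2,0],[0,0,2,0],[0,0,2,0],[0,0,2,0],[0,0,2,0]]]' 0 40; python3 -m handwheel '[[[0,0,-15,0],[0,0,-50,0],[0,0,-90,0],[0,0,-125,0],[0,0,-135,0],[0,0,-135,0]]]';python3 -c "
from h import *
to(.4376,-.3215)"
```

```text
time_s: 16.52
position: [0.4133, -0.0096, 0.1752]
ee_rot: [-0.0, 0.966, -0.259, 0.0]
force: [-1.1, 1.7, 5.9]
finger_gap: 0.36
grasp_force: 39.8
time_s: 17.27
position: [0.4128, -0.0097, 0.3093]
ee_rot: [0.0, 0.966, -0.259, 0.0]
force: [-0.1, 0.8, -1.6]
finger_gap: 0.358
grasp_force: 40.1
t 17.27 pos [ 0.4128 -0.0097  0.3093] R [[0.866, -0.5, 0.0], [-0.5, -0.866, -0.0], [0.0, 0.0, -1.0]] go mm [177.3 257.7   0. ]
```

```bash
python3 -m handwheel '[[[10,15,0,0],[30,44,0,0],[54,78,0,0],[80,116,0,0],[106,154,0,0],[132,192,0,0],[155,225,0,0],[170,247,0,0],[177,257.5,0,0],[177,257.5,0,0],[177,257.5,0,0]]]'; python3 -m handwheel '[[[0,0,20,0],[0,0,55,0],[0,0,90,0],[0,0,112,0],[0,0,120,0],[0,0,122,0],[0,0,122,0]]]'; python3 -c "
from h import *
to(.4376,-.3215,.1852)"
```

```text
time_s: 18.65
position: [0.4375, -0.32, 0.3088]
ee_rot: [-0.001, 0.966, -0.258, -0.001]
force: [-0.0, 0.7, -2.2]
finger_gap: 0.36
grasp_force: 40.1
time_s: 19.52
position: [0.4382, -0.3214, 0.1887]
ee_rot: [0.0, 0.966, -0.258, 0.001]
force: [0.5, -0.5, -1.2]
finger_gap: 0.362
grasp_force: 40.1
t 19.52 pos [ 0.4382 -0.3214  0.1887] R [[0.866, -0.499, 0.001], [-0.499, -0.866, -0.001], [0.002, 0.0, -1.0]] go mm [-0.4  0.4  3.5]
```

```bash
python3 -m handwheel '[[[0,0,1,0],[0,0,2,0],[0,0,2.5,0],[0,0,2.5,0]]]'; python3 -m handwheel '[[[0,0,0.7,0],[0,0,0.7,0]]]'
```

```text
time_s: 20.02
position: [0.4377, -0.3213, 0.1853]
ee_rot: [0.0, 0.966, -0.259, 0.0]
force: [-0.9, 0.9, -1.7]
finger_gap: 0.357
grasp_force: 40.2
time_s: 20.27
position: [0.4377, -0.3213, 0.1852]
ee_rot: [0.0, 0.966, -0.259, -0.0]
force: [-2.4, 1.6, 5.2]
finger_gap: 0.36
grasp_force: 40.7
```

```bash
python3 -m handwheel '[[[0,0,0,0],[0,0,0,0],[0,0,0,0],[0,0,0,0]]]' 0.62; python3 -m handwheel '[[[0,0,-20,0],[0,0,-60,0],[0,0,-90,0],[0,0,-90,0]]]' 0.7; python3 -c "
from h import *
to(.52,-.011)"
```

```text
time_s: 20.78
position: [0.4377, -0.3212, 0.1844]
ee_rot: [-0.0, 0.966, -0.259, -0.0]
force: [-0.0, -0.2, -0.5]
finger_gap: 0.622
grasp_force: 0.0
time_s: 21.28
position: [0.4387, -0.3222, 0.2775]
ee_rot: [0.002, 0.966, -0.259, 0.003]
force: [0.2, -0.0, -0.2]
finger_gap: 0.702
grasp_force: 0.0
t 21.27 pos [ 0.4387 -0.3222  0.2775] R [[0.866, -0.5, 0.005], [-0.5, -0.866, -0.005], [0.007, 0.002, -1.0]] go mm [ -85.1 -310.2   -1.1]
```

```bash
python3 -m handwheel '[[[-5,-20,0,0],[-17,-60,0,0],[-30,-110,0,0],[-44,-160,0,0],[-58,-210,0,0],[-71,-260,0,0],[-80,-293,0,0],[-84,-310,0,0],[-84,-310,0,0],[-84,-310,0,0]]]' 0.7 30; python3 -m handwheel '[[[0,0,20,0],[0,0,55,0],[0,0,82,0],[0,0,96,0],[0,0,99,0],[0,0,99,0]]]';python3 -c "
from h import *
to(.52,-.011,.1745)"
```

```text
time_s: 22.52
position: [0.5194, -0.0114, 0.274]
ee_rot: [0.0, 0.966, -0.259, -0.001]
force: [0.3, -0.4, 0.4]
finger_gap: 0.699
grasp_force: 0.0
time_s: 23.28
position: [0.5203, -0.0111, 0.1762]
ee_rot: [-0.0, 0.966, -0.259, 0.001]
force: [-0.6, -0.6, 0.8]
finger_gap: 0.7
grasp_force: 0.0
t 23.27 pos [ 0.5203 -0.0111  0.1762] R [[0.866, -0.5, 0.001], [-0.5, -0.866, -0.0], [0.001, -0.0, -1.0]] go mm [-0.3  0.   1.7]
```

```bash
python3 -m handwheel '[[[0,0,1,0],[0,0,1,0],[0,0,1,0],[0,0,1,0],[0,0,1,0],[0,0,1,0],[0,0,1,0],[0,0,1,0]]]' 0 25; python3 -m handwheel '[[[0,0,-10,0],[0,0,-35,0],[0,0,-70,0],[0,0,-85,0],[0,0,-85,0],[0,0,-85,0]]]';python3 -c "
from h import *
to(.45,-.2);to(.4897,-.3514)
cv2.imwrite('pics/scene2.png',cv2.resize(optics.read_camera('scene')[200:360,180:400,::-1],None,fx=3.5,fy=3.5,interpolation=cv2.INTER_CUBIC))"
```

```text
time_s: 24.28
position: [0.5202, -0.0107, 0.1753]
ee_rot: [-0.0, 0.966, -0.259, 0.001]
force: [-1.5, 0.4, 5.7]
finger_gap: 0.226
grasp_force: 24.6
time_s: 25.02
position: [0.5191, -0.0105, 0.2582]
ee_rot: [0.0, 0.966, -0.259, -0.001]
force: [-0.4, 0.4, -0.7]
finger_gap: 0.233
grasp_force: 24.6
t 25.02 pos [ 0.5191 -0.0105  0.2582] R [[0.866, -0.5, -0.002], [-0.5, -0.866, 0.0], [-0.002, 0.001, -1.0]] go mm [3.480e+01 1.986e+02 1.000e-01]
t 25.02 pos [ 0.5191 -0.0105  0.2582] R [[0.866, -0.5, -0.002], [-0.5, -0.866, 0.0], [-0.002, 0.001, -1.0]] go mm [ 1.449e+02  3.099e+02 -1.000e-01]
```

View pics/scene2.png

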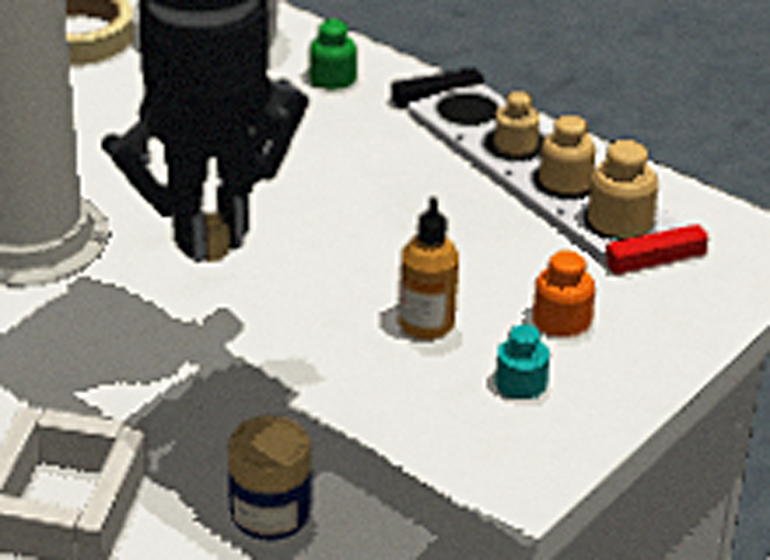

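S is held upright between the fingers at about (205,235). The other three stand in order at (517,125), (568,155) and (623,190), and both bystanders are standing. I carry S in an arc away from the shelf corner.

```bash
python3 -m handwheel '[[[3,18,0,0],[10,55,0,0],[17,97,0,0],[25,140,0,0],[35,180,0,0],[55,212,0,0],[82,242,0,0],[108,270,0,0],[130,294,0,0],[142,307,0,0],[145,310,0,0],[145,310,0,0]]]'; python3 -m handwheel '[[[0,0,0,0],[0,0,15,0],[0,0,40,0],[0,0,60,0],[0,0,68,0],[0,0,70,0],[0,0,70,0]]]'; python3 -c "
from h import *
to(.4897,-.3514,.1853)"
```

```text
time_s: 26.58
position: [0.4901, -0.351, 0.259]
ee_rot: [-0.001, 0.966, -0.259, -0.001]
force: [-0.7, -0.0, -1.7]
finger_gap: 0.229
grasp_force: 24.6
time_s: 27.45
position: [0.4908, -0.352, 0.19]
ee_rot: [0.0, 0.966, -0.259, 0.001]
force: [-0.7, 0.3, -0.9]
finger_gap: 0.229
grasp_force: 24.6
t 27.45 pos [ 0.4908 -0.352   0.19  ] R [[0.866, -0.5, 0.001], [-0.5, -0.866, -0.001], [0.001, 0.0, -1.0]] go mm [-1.3  0.1  4.7]
```

```bash
python3 -m handwheel '[[[-1,0,1,0],[-1,0,2,0],[-1,0,3,0],[-1,0,3.5,0],[-1,0,3.5,0]]]'; python3 -m handwheel '[[[0,0,0.6,0],[0,0,0.6,0]]]'
```

```text
time_s: 28.08
position: [0.4896, -0.3511, 0.1859]
ee_rot: [-0.0, 0.966, -0.259, -0.0]
force: [-0.1, -0.3, -1.1]
finger_gap: 0.233
grasp_force: 24.6
time_s: 28.32
position: [0.4897, -0.3512, 0.1854]
ee_rot: [0.0, 0.966, -0.259, 0.0]
force: [0.2, 0.0, -0.5]
finger_gap: 0.226
grasp_force: 24.7
```

```bash
python3 -m handwheel '[[[0,0,0.4,0],[0,0,0.4,0]]]';python3 -m handwheel '[[[0,0,0,0],[0,0,0,0],[0,0,0,0],[0,0,0,0]]]' 0.5; python3 -m handwheel '[[[0,0,-15,0],[0,0,-50,0],[0,0,-90,0],[0,0,-120,0],[0,40,-120,0],[-30,90,-120,0],[-60,130,-120,0],[-60,130,-120,0],[-60,130,-120,0],[-60,130,-120,0]]]'; python3 -c "
from h import *
cv2.imwrite('pics/scene3.png',cv2.resize(optics.read_camera('scene')[200:360,220:400,::-1],None,fx=3.75,fy=3.75,interpolation=cv2.INTER_CUBIC))
cv2.imwrite('pics/top3.png',cv2.resize(optics.read_camera('top')[150:285,190:390,::-1],None,fx=4,fy=4,interpolation=cv2.INTER_CUBIC))"
```

```text
time_s: 28.58
position: [0.4897, -0.3512, 0.1853]
ee_rot: [0.0, 0.966, -0.259, 0.0]
force: [-1.7, 0.6, 1.9]
finger_gap: 0.23
grasp_force: 24.9
time_s: 29.08
position: [0.4896, -0.3511, 0.1849]
ee_rot: [-0.0, 0.966, -0.259, -0.0]
force: [0.7, 0.4, -0.3]
finger_gap: 0.501
grasp_force: 0.0
time_s: 30.32
position: [0.3738, -0.4333, 0.3055]
ee_rot: [0.0, 0.966, -0.258, 0.0]
force: [0.4, 1.1, -0.3]
finger_gap: 0.497
grasp_force: 0.0
```

View pics/scene3.png

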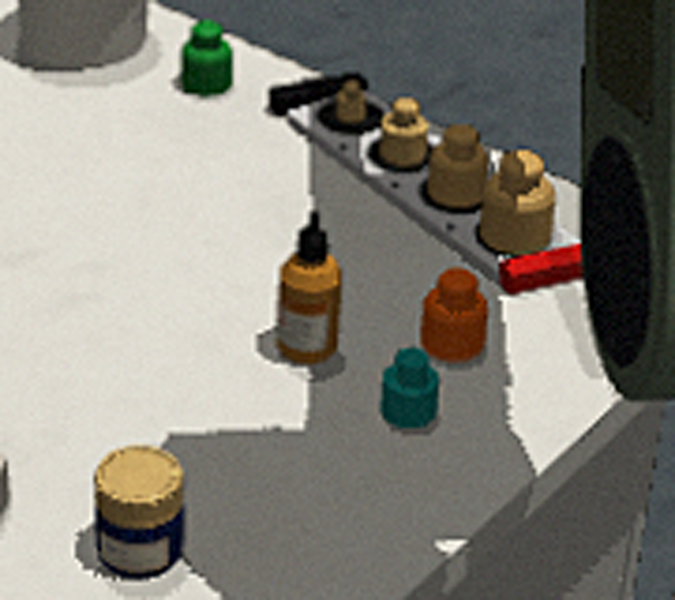

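View pics/top3.png

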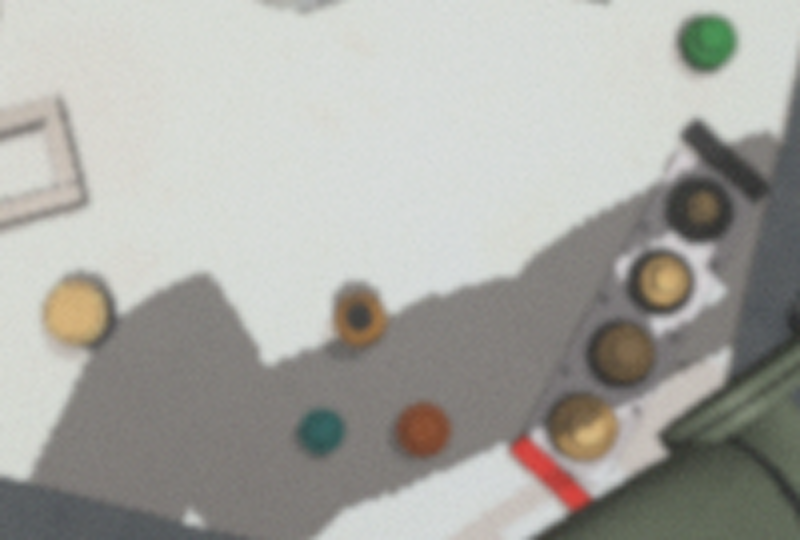

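All four weights stand upright and centred on their marks. In the top view they are S (701,206), M (662,280), L (622,352) and XL (582,426), with XL at the red end. The jar and dropper are where they started and the gripper is clear, so I'm handing in.

```bash
python3 -c "
from workcell import arm
print(arm.close_job())"
```

```text
the job is handed in; nothing more can be done
None
```

The four weights stand upright on their marks, XL, L, M, S from the red end to the black end; the final pictures show each centred and the jar and dropper unmoved, and I handed the job in at about 30 s on the robot's clock (no verdict came back).

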